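Close the praline canister with its pinch cap

TASK

Close the glass praline canister with its white spring cap: pinch the cap's two red tabs together, lower it into the mouth, feel for the turn at which its two lugs drop into the notches of the rim, push it gently down until it is flush all round, then let the tabs spring out under the rim. Do not force the cap against the rim, and leave the chocolate bar, the red tin and the yellow gift box where they are.

Things in the scene. Friction and masses are not known exactly. Their poses are not given: they have to be found in the camera images.
- canister: clear glass jar of red and gold pralines, fixed to the counter, upright, 116 mm in outer diameter, 100 mm high; origin at the centre of its underside. A dark steel collar round its mouth turns stiffly on the jar (1 N m) and carries the lip. Its x axis is the middle of the range in which the lip's notches lie
- canister_mouth (a point): centre of the canister's round mouth, level with the rim's top, 100 mm above the counter; z up, x as canister. Inside the collar a light metal lip, 4 mm thick, leaves a mouth 80 mm in diameter; the cap's flange lies on it at the end (cap_seat then is at this point)
- lip_edge (a point): on the mouth's axis, level with the lip's underside, 4 mm below the rim; from here down the inside is 98 mm wide. Two opposite notches 15 mm wide go through the lip, out to 49 mm from the axis, a white dot outside each: anywhere within 0.4 rad either way of the canister's x axis (and opposite). Their angle is not reported: find it by touch or by eye
- cap_grip (a point): the white cap, 100 mm wide, about 125 g, standing on the counter on its skirt: the middle between its two upright red tabs, half-way up them, 16 mm above the flange's top, 38 mm above the cap's bottom. z up, y from tab to tab (pinch along it), x along the lugs; the same after a half turn. Tabs: 26 mm wide (x), 6 mm thick, 32 mm tall, outer faces 56 mm apart relaxed, 40 mm pinched
- cap_seat (a point): centre of the underside of the cap's flange, 20 mm below cap_grip, axes as there. Flange: 100 mm in diameter, 4 mm thick. Below it a skirt 76 mm in diameter, 18 mm deep, its foot bevelled, that goes into the mouth
- cap_lug (a point): lower outer end of one of the two black lugs, on the cap's +x and -x sides (a black dot on the flange marks each): 10 mm wide, out to 44 mm from the axis, reaching 12 mm down from the flange's underside. The skirt enters the mouth 6 mm before the lugs meet the lip; only with the lugs in line with the notches (within about 0.06 rad) does the cap go the last 12 mm down
- tab_a_tooth (a point): outer end of the square tooth of tab_a, 16 mm wide and 4 mm thick, 6 to 10 mm below the flange's underside, on the cap's +y side; tab_b has the same on -y. It reaches 45 mm from the cap's axis relaxed and 37 mm pinched: unpinched, the teeth cannot pass the mouth
- tab_a (a joint): how far the tab on the cap's +y side is pinched in, m: 0 = relaxed, tooth fully out; 0.008 = fully in. Spring: 3 N to start, 11 N fully in (each tab)
- tab_b (a joint): the same for the tab on the cap's -y side
- bar: chocolate bar in silver foil with a paper band, lying flat, 110 x 45 x 13 mm, long side along its x; origin at the centre of its underside; leave alone
- tin: red tin, standing, 68 mm in diameter, 75 mm high; origin at the centre of its underside; leave alone
- gift: yellow gift box with black ribbon, 70 x 70 x 50 mm; origin at the centre of its underside; leave alone
Not all that is in view belongs to the job. Leave any blue look-alike of the part that bears cap_grip alone.

How it is judged:
On the way, in this order (a step that is already met when the one before it is completed fails the run):
1. the cap is lifted with both tabs pinched in by more than 5 mm (height (world z) of cap_grip above 0.075 m and value of joint each of tab_a, tab_b above 0.005 m), for 0.2 s.
2. the cap is fully down on the rim while its tabs are still pinched in by more than 4 mm (horizontal distance between cap_seat and canister_mouth below 0.004 m and z of cap_seat in the frame of canister_mouth between -0.004 and 0.0025 m and angle between cap_grip's own z axis and vertical below 0.06 rad and value of joint each of tab_a, tab_b above 0.004 m), for 0.1 s.
At the end, for the whole second after the job is handed in: The cap lies flush on the canister's rim: cap_seat no more than 2.5 mm above (or 4 mm below) canister_mouth and within 4 mm of its axis, tilted less than 0.06 rad, both tabs sprung out to within 2 mm of relaxed, at rest and released (horizontal distance between cap_seat and canister_mouth below 0.004 m and z of cap_seat in the frame of canister_mouth between -0.004 and 0.0025 m and angle between cap_grip's own z axis and vertical below 0.06 rad and value of joint each of tab_a, tab_b below 0.002 m and linear speed of cap below 0.02 m/s); the robot touches nothing.
It fails at once if the cap is forced against the canister with more than 60 N (contact force between cap and canister above 60 N).
It fails at once if the chocolate bar is moved more than 25 mm (distance of bar from where it was at the start of the episode above 0.025 m).
It fails at once if the red tin is moved more than 25 mm (distance of tin from where it was at the start of the episode above 0.025 m).
It fails at once if the yellow gift box is moved more than 25 mm (distance of gift from where it was at the start of the episode above 0.025 m).
It also fails if it takes over 51 s, if anything falls off the work surface, if the arm or the gripper's body presses on something with over 40 N, if the wrist force passes 120 N, or if a joint passes its speed limit or range.

ROBOT

A 6-joint arm with a two-finger parallel gripper is mounted at the origin on the work surface. World frame = base frame: x ahead of the robot, y to its left, z up, the work surface at z = 0. Lengths are in m, angles in rad, forces in N, time in s.
With the tool pointing down it reaches from about 0.425 to 0.925 m from the base axis. Payload 12.5 kg.
Tool frame: the origin (TCP) lies at the very end of the fingers, on their centre line; the grasp point (between the pads) lies 19 mm behind it (manip.tcp_to_grasp is the distance from the TCP to the grasp point, in m); z points along the fingers, x is the direction in which the jaws open and shut, and the axes are right-handed (so a half turn about z gives the same grasp; the last joint's range is limited). The gripper opens to 85 mm and grips with 20 to 120 N. Pads are 22 mm wide; open, the fingers measure 114 mm over their backs; the gripper's body (76 mm by 85 mm) begins 54 mm behind the grasp point. The pads swing forward as they close: fully open they stand 13 mm farther back than shut.
Start: joints at [-1.349, 0.491, 1.559, -0, 1.092, -0.106], TCP at [0.201, -0.592, 0.231] pointing down, gripper open.
Joint ranges: [-3.1, 3.1], [-0.84, 2.19], [0.05, 2.79], [-1.13, 4.28], [0.06, 2.93], [-2.69, 2.69]. Speed limits (rad/s): [2.22, 2.22, 2.79, 3.14, 3.14, 3.14].

INTERFACE

Orientations are given as a rotation vector (axis times angle).
In Python, from station import manip gives the robot as it stands.
- The arm moves only by the tool step_arm, never from a script. Its argument "moves" is a list of rows, each an object with "slide": the shift along the world's x, y, z in m, a list of three; "delta_rot": the turn, a rotation vector about the world's x, y, z in degrees, a list of three; "fingers": the finger opening in m, from 0 to 0.0854. A call has 1 to 20 rows; each row is the pose to reach, as a shift and turn from the pose commanded when the call began; what a row does not reach only later rows make up. A row lasts 1/8 s, in which the tool goes at most 62.5 mm and 10.7 degrees, less where a joint would pass 70% of its speed; a pose out of reach is approached as far as the arm can. A call with a gripper value outside its range is refused whole. The fingers move at their own pace and stop on an object; the grip force is fixed at half the most. Time passes only in rows, so rows that repeat a pose let the fingers close. It gives the time, the measured TCP pose, the force and the opening at its end, in the units of the state.
- manip.get_obs(): the state, without advancing time (a new reading comes with each control period).
- manip.camera(name): name is "scene" or "top" or "wrist"; returns a dict with "pixels" (384x512x3 uint8, red, green, blue), "fx", "fy", "cx", "cy" (pixels), "world_to_cam" (4x4, takes a point from world to camera coordinates); the wrist camera has in their place "tool_from_camera" (4x4, takes a point from camera to tool coordinates, whose origin is the TCP and whose axes are the tool frame's). Camera axes: x right, y down, z forward; pixel columns grow to the right and rows downward; lengths in m; the calibration is good to about 2 mm. A picture is of the moment at which its call begins: read the wrist's pose just before it. There is no depth.
- manip.job_done(): hands the job in, once; it reports no verdict.
The state is a dict: "time": time; "joint_pos": joint angles; "joint_velocities": joint speeds; "joint_torque": joint torques, N m; "position": TCP position; "tcp_rot": TCP orientation; "wrist_force": force on the tool from outside, world axes, zero at the start; "ft_torque": the same for the moment, N m; "finger_gap": finger opening in m.
Only numpy, scipy, OpenCV 4.12 (cv2) and the standard library are available. Lean on these libraries where they do the work, as an engineer would, in place of code of your own. Each camera call takes 0.05 s, during which the arm holds its last target.

## Working session

There is one attempt and no reset: what is moved stays moved. The work goes in short steps, Python scripts to look and compute and a tool call to move; the robot and the scene stay as the last step left them, time stands still between calls to the robot, and variables do not carry over. Pictures are saved under pics/ and viewed, and the job is handed in when it is done.

Besides the shell and the picture viewer there is one more tool, called after "Request:" as name(argument=value, ...), one argument or row to a line, values as JSON. step_arm: Moves the arm, as the interface text tells. Its arguments: {"type":"object","properties":{"moves":{"type":"array","items":{"type":"object","properties":{"slide":{"type":"array","items":{"type":"number"}},"delta_rot":{"type":"array","items":{"type":"number"}},"fingers":{"type":"number"}}}}},"required":["moves"]}

```bash
ls; mkdir -p pics; cat > h.py <<'E'
from station import manip
import numpy as np, cv2, pickle
from scipy.spatial.transform import Rotation as R
def grab(n,f):
    c=manip.camera(n); cv2.imwrite(f'pics/{f}.png',c['pixels'][:,:,::-1]); pickle.dump(c,open(f'pics/{f}.pkl','wb')); return c
def ray(c,u,v,z,T=None):
    # T cam->world
    if T is None: T=np.linalg.inv(np.array(c['world_to_cam']))
    d=T[:3,:3]@np.array([(u-c['cx'])/c['fx'],(v-c['cy'])/c['fy'],1]); o=T[:3,3]
    return o+d*(z-o[2])/d[2]
E
python3 - <<'E'
from h import *
o=manip.get_obs(); print(o)
for n in ['scene','top']:
    c=grab(n,n+'0'); print(n,c['fx'],c['fy'],c['cx'],c['cy']); print(np.linalg.inv(np.array(c['world_to_cam'])).round(3))
E
```

```text
pics
{'time': 0.0, 'joint_pos': array([-1.34860419e+00,  4.91579581e-01,  1.55946985e+00,  2.81162124e-05,
        1.09169123e+00, -1.05621115e-01]), 'joint_velocities': array([ 6.45239747e-04, -6.15432339e-04,  6.61100689e-04, -5.23454699e-05,
        8.85559553e-04,  2.40976949e-06]), 'joint_torque': array([ 2.12290164e-03, -6.18430710e+01, -2.61591518e+01, -1.20159788e-05,
        3.96324715e-03, -3.19311187e-05]), 'position': array([ 0.20119716, -0.59148545,  0.23070827]), 'tcp_rot': array([-2.55350147e+00,  1.82874868e+00,  1.32085547e-03]), 'wrist_force': array([-0.37889705, -0.61169901, -0.01233031]), 'ft_torque': array([-0.04173902, -0.02957951, -0.04185043]), 'finger_gap': 0.0850779007749661}
scene 357.5352503908399 357.5352503908399 259.51801751244693 190.7330279952059
[[-0.5    0.717 -0.486  0.967]
 [ 0.866  0.411 -0.285  0.186]
 [-0.005 -0.564 -0.826  0.803]
 [ 0.     0.     0.     1.   ]]
top 348.6542869477442 348.6542869477442 257.0994541139162 189.3187382719788
[[ 0.107 -0.969  0.223  0.376]
 [-0.994 -0.104  0.023 -0.05 ]
 [ 0.    -0.224 -0.975  0.911]
 [ 0.     0.     0.     1.   ]]
```

View pics/scene0.png

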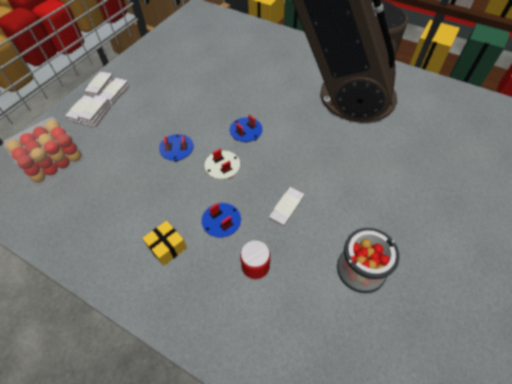

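View pics/top0.png

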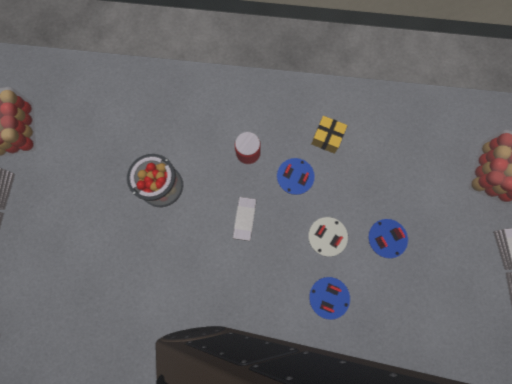

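The scene view shows the white cap at about (222,164), three blue look-alikes around it, the canister at (368,258), the tin, gift and bar. The top view shows the white cap at (328,237) and the canister at (155,178). Next I'll measure them.

```bash
python3 - <<'E'
import pickle,cv2,numpy as np
from h import ray
for n in ['top0','scene0']:
    c=pickle.load(open(f'pics/{n}.pkl','rb')); im=c['pixels']; hsv=cv2.cvtColor(im,cv2.COLOR_RGB2HSV)
    def comps(m,name,z,amin):
        k,l,s,ce=cv2.connectedComponentsWithStats(m.astype(np.uint8))
        for i in range(1,k):
            if s[i,4]>=amin:
                cs,_=cv2.findContours((l==i).astype(np.uint8),cv2.RETR_EXTERNAL,cv2.CHAIN_APPROX_NONE)
                h=cv2.convexHull(cs[0])
                e=cv2.fitEllipse(h) if len(h)>4 else None
                print(n,name,ce[i].round(1),s[i,4],'ell',np.round(e[0],1) if e else None,'w',ray(c,*ce[i],z).round(4), ray(c,*e[0],z).round(4) if e else '')
    comps((hsv[...,1]<50)&(hsv[...,2]>165),'white',0.022,30)
    comps((hsv[...,0]>105)&(hsv[...,0]<130)&(hsv[...,1]>150),'blue',0.022,100)
    comps(((hsv[...,0]<8)|(hsv[...,0]>172))&(hsv[...,1]>150)&(hsv[...,2]>90),'red',0.05,8)
    comps((hsv[...,0]>18)&(hsv[...,0]<32)&(hsv[...,1]>150)&(hsv[...,2]>120),'yel',0.05,20)
    if n=='top0':
        a=cv2.resize(im[200:275,285:375],None,fx=4.4,fy=4.4,interpolation=cv2.INTER_CUBIC);b=cv2.resize(im[145:215,115:200],None,fx=4.4,fy=4.4,interpolation=cv2.INTER_CUBIC)
    else:
        a=cv2.resize(im[130:200,180:260],None,fx=4.4,fy=4.4,interpolation=cv2.INTER_CUBIC);b=cv2.resize(im[220:300,325:410],None,fx=4.4,fy=4.4,interpolation=cv2.INTER_CUBIC)
    cv2.imwrite(f'pics/{n}_a.png',a[:,:,::-1]);cv2.imwrite(f'pics/{n}_b.png',b[:,:,::-1])
E
```

```text
top0 white [246.3 142. ] 306 ell [246.7 142.4] w [0.7057 0.0139 0.022 ] [0.7047 0.0126 0.022 ]
top0 white [139.6 168. ] 76 ell [146.6 172.6] w [0.603 0.287 0.022] [0.5925 0.2664 0.022 ]
top0 white [153.9 190.9] 54 ell [152.8 183.6] w [0.5455 0.2386 0.022 ] [0.5647 0.2447 0.022 ]
top0 white [243.7 219.2] 587 ell [243.7 219. ] w [ 0.4968 -0.0033  0.022 ] [ 0.4972 -0.0032  0.022 ]
top0 white [327.4 236.2] 811 ell [327.6 236.2] w [ 0.4761 -0.2196  0.022 ] [ 0.4763 -0.2201  0.022 ]
top0 blue [295.1 176.1] 662 ell [295.2 175.7] w [ 0.6248 -0.125   0.022 ] [ 0.6259 -0.1253  0.022 ]
top0 blue [386.7 238.6] 766 ell [387.8 238.1] w [ 0.4863 -0.3694  0.022 ] [ 0.4879 -0.3721  0.022 ]
top0 blue [329.  297.8] 923 ell [329.2 297.8] w [ 0.3271 -0.2327  0.022 ] [ 0.3273 -0.2331  0.022 ]
top0 red [ 24.9 105.9] 14 ell [ 24.7 106. ] w [0.7336 0.6133 0.05  ] [0.7334 0.6139 0.05  ]
top0 red [ 18.8 125.2] 12 ell [ 18.7 125.4] w [0.6776 0.6152 0.05  ] [0.6772 0.6156 0.05  ]
top0 red [151.8 169.1] 102 ell [151.6 170.2] w [0.5962 0.2448 0.05  ] [0.5931 0.2447 0.05  ]
top0 red [287.6 168.8] 17 ell [287.6 168.
[... 5145 characters left out ...]
05  ]
scene0 yel [445.3  34.5] 435 ell [444.9  34.9] w [-0.4037  0.167   0.05  ] [-0.4002  0.1666  0.05  ]
scene0 yel [ 1.4 37.9] 22 ell [-22.6  43.4] w [ 0.4084 -1.2192  0.05  ] [ 0.4734 -1.2652  0.05  ]
scene0 yel [164.6 227.9] 121 ell [164.5 228. ] w [ 0.7289 -0.2165  0.05  ] [ 0.7294 -0.2166  0.05  ]
scene0 yel [150.6 238.1] 135 ell [150.6 237.9] w [ 0.7666 -0.2278  0.05  ] [ 0.7662 -0.2282  0.05  ]
scene0 yel [176.3 241.4] 226 ell [176. 242.] w [ 0.7436 -0.1704  0.05  ] [ 0.7451 -0.17    0.05  ]
scene0 yel [366.  242.8] 32 ell [365.5 243.5] w [0.5274 0.2132 0.05  ] [0.5296 0.2128 0.05  ]
scene0 yel [161.7 252.4] 257 ell [161.4 251.9] w [ 0.7822 -0.1823  0.05  ] [ 0.7817 -0.1836  0.05  ]
```

View pics/top0_a.png

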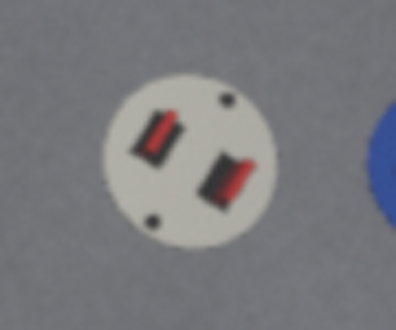

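View pics/top0_b.png

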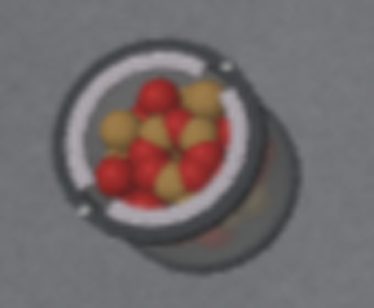

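View pics/scene0_b.png

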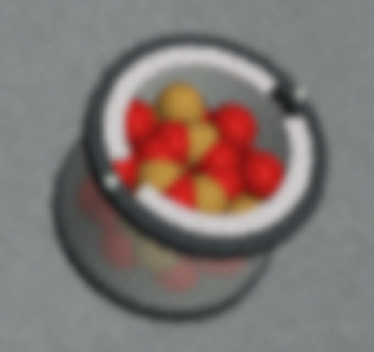

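```bash
python3 - <<'E'
import pickle,cv2,numpy as np
from h import ray,manip
t=pickle.load(open('pics/top0.pkl','rb'));s=pickle.load(open('pics/scene0.pkl','rb'))
a=ray(t,336.8,222.7,.022);b=ray(t,319.5,250.2,.022);print('cap',(a+b)/2,np.degrees(np.arctan2(*(a-b)[[1,0]])),np.linalg.norm(a-b))
for c,p,q in((t,(166.4,160.2),(134.1,193)),(s,(393.4,241.1),(350.2,261.1))):
    a=ray(c,*p,.1);b=ray(c,*q,.1);print('can',a,b,(a+b)/2,np.degrees(np.arctan2(*(a-b)[[1,0]])),np.linalg.norm(a-b))
# dark collar fit
for c,(x0,x1,y0,y1),n in((t,(115,200,145,215),'t'),(s,(325,410,220,300),'s')):
    im=c['pixels'];hsv=cv2.cvtColor(im,cv2.COLOR_RGB2HSV)
    m=np.zeros(im.shape[:2],np.uint8);m[y0:y1,x0:x1]=((hsv[...,2]<75))[y0:y1,x0:x1]
    k,l,st,ce=cv2.connectedComponentsWithStats(m);i=1+np.argmax(st[1:,4]);print(st[i],ce[i])
    # lip white
    w=np.zeros_like(m);w[y0:y1,x0:x1]=((hsv[...,1]<45)&(hsv[...,2]>135))[y0:y1,x0:x1]
    h=cv2.convexHull(np.argwhere(w)[:,::-1].astype(np.float32)[:,None]);e=cv2.fitEllipse(h);print('lip outer',e,ray(c,*e[0],.1))
    cv2.imwrite(f'pics/m{n}.png',cv2.resize(np.hstack([m[y0:y1,x0:x1]*0+(l[y0:y1,x0:x1]==i)*255,w[y0:y1,x0:x1]*255]).astype(np.uint8),None,fx=4,fy=4))
wc=manip.camera('wrist');print(wc['fx'],wc['cx'],wc['cy'],np.array(wc['tool_from_camera']).round(4))
from scipy.spatial.transform import Rotation as R
print(R.from_rotvec(manip.get_obs()['tcp_rot']).as_matrix().round(3))
E
```

```text
cap [ 0.4761465  -0.22163449  0.022     ] -28.000108650142018 0.0838993812206113
can [0.60942037 0.19617466 0.1       ] [0.52050354 0.25915717 0.1       ] [0.56496195 0.22766591 0.1       ] -35.31111223654947 0.10896328973039476
can [0.52307001 0.2613069  0.1       ] [0.61304173 0.1976489  0.1       ] [0.56805587 0.2294779  0.1       ] 144.71931984566055 0.11021456630815271
[128 156  49  45 235] [159.67234043 185.82978723]
lip outer ((149.79759216308594, 176.46470642089844), (37.898765563964844, 42.793052673339844), 52.588706970214844) [0.56469278 0.22915088 0.1       ]
[343 236  55  43 299] [364.34448161 266.14715719]
lip outer ((351.7765808105469, 261.70904541015625), (86.96135711669922, 118.67526245117188), 108.55253601074219) [0.61267377 0.20101908 0.1       ]
344.32022037063183 258.78834979625407 194.29932289984163 [[ 1.000e+00 -0.000e+00  7.000e-04 -1.000e-04]
 [-2.000e-04  9.630e-01  2.695e-01 -6.700e-02]
 [-7.000e-04 -2.695e-01  9.630e-01 -1.425e-01]
 [ 0.000e+00  0.000e+00  0.000e+00  1.000e+00]]
[[ 0.322 -0.947 -0.   ]
 [-0.947 -0.322  0.001]
 [-0.001 -0.    -1.   ]]
```

View pics/mt.png

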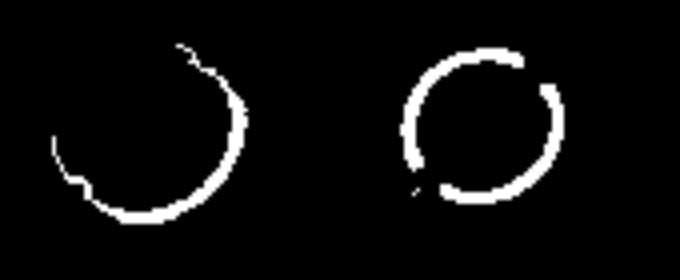

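Request:
step_arm(
  moves=[
    {"slide": [0.15,0.19,0],"delta_rot": [0,0,66],"fingers": 0.085},
    {"slide": [0.15,0.19,0],"delta_rot": [0,0,66],"fingers": 0.085},
    {"slide": [0.15,0.19,0],"delta_rot": [0,0,66],"fingers": 0.085},
    {"slide": [0.15,0.19,0],"delta_rot": [0,0,66],"fingers": 0.085},
    {"slide": [0.276,0.371,-0.09],"delta_rot": [0,0,133],"fingers": 0.085},
    {"slide": [0.276,0.371,-0.09],"delta_rot": [0,0,133],"fingers": 0.085},
    {"slide": [0.276,0.371,-0.09],"delta_rot": [0,0,133],"fingers": 0.085},
    {"slide": [0.276,0.371,-0.09],"delta_rot": [0,0,133],"fingers": 0.085},
    {"slide": [0.276,0.371,-0.09],"delta_rot": [0,0,133],"fingers": 0.085},
    {"slide": [0.276,0.371,-0.09],"delta_rot": [0,0,133],"fingers": 0.085},
    {"slide": [0.276,0.371,-0.09],"delta_rot": [0,0,133],"fingers": 0.085},
    {"slide": [0.276,0.371,-0.09],"delta_rot": [0,0,133],"fingers": 0.085},
    {"slide": [0.276,0.371,-0.09],"delta_rot": [0,0,133],"fingers": 0.085},
    {"slide": [0.276,0.371,-0.09],"delta_rot": [0,0,133],"fingers": 0.085},
    {"slide": [0.276,0.371,-0.09],"delta_rot": [0,0,133],"fingers": 0.085},
    {"slide": [0.276,0.371,-0.09],"delta_rot": [0,0,133],"fingers": 0.085},
  ],
)

```text
time: 2.15
position: [0.4773, -0.2207, 0.1413]
tcp_rot: [-2.697, -1.612, -0.0]
wrist_force: [0.2, -0.5, -0.6]
finger_gap: 0.085
```

```bash
cat >> h.py <<'E'
def grabw(f):
    o=manip.get_obs(); c=manip.camera('wrist')
    T=np.eye(4);T[:3,:3]=R.from_rotvec(o['tcp_rot']).as_matrix();T[:3,3]=o['position']
    c['T']=T@np.array(c['tool_from_camera']); c['o']=o
    cv2.imwrite(f'pics/{f}.png',c['pixels'][:,:,::-1]); pickle.dump(c,open(f'pics/{f}.pkl','wb')); return c
E
python3 - <<'E'
from h import *
c=grabw('w1');o=c['o'];print(o['time'],o['position'],o['joint_pos'],R.from_rotvec(o['tcp_rot']).as_matrix().round(3),o['wrist_force'])
E
```

```text
2.15 [ 0.47725311 -0.22073872  0.14129716] [-5.58913869e-01  4.68391237e-01  1.89826825e+00  1.21451846e-04
  7.74938597e-01 -1.63631246e+00] [[ 0.474  0.881  0.   ]
 [ 0.881 -0.474  0.   ]
 [ 0.     0.    -1.   ]] [ 0.15521946 -0.45704581 -0.63071047]
```

View pics/w1.png

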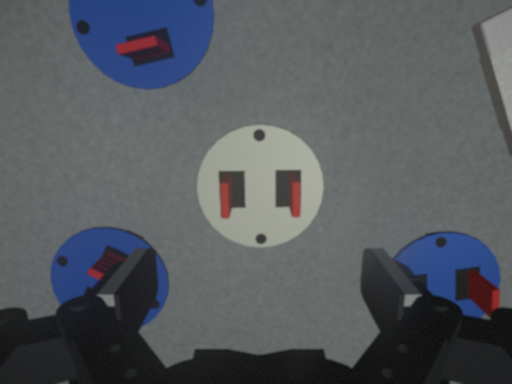

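The wrist view shows the white cap centred at about (260,186), with its dots at (259,135) and (261,239) and its tabs facing the two fingers.

```bash
python3 - <<'E'
from h import *
c=pickle.load(open('pics/w1.pkl','rb'));im=c['pixels'];hsv=cv2.cvtColor(im,cv2.COLOR_RGB2HSV)
m=((hsv[...,1]<60)&(hsv[...,2]>150)).astype(np.uint8);m[:,440:]=0;m[260:]=0
cs,_=cv2.findContours(m,cv2.RETR_EXTERNAL,cv2.CHAIN_APPROX_NONE);k=max(cs,key=cv2.contourArea);h=cv2.convexHull(k)
P=np.array([ray(c,*p[0],.022,c['T'])[:2] for p in h]);(x,y),r=cv2.minEnclosingCircle(P.astype(np.float32));e=cv2.fitEllipse(P.astype(np.float32))
print('cap ctr',x,y,r,e)
g=cv2.cvtColor(im,cv2.COLOR_RGB2GRAY);D=[]
for (u,v) in((259,135),(261,239)):
    s=g[v-9:v+10,u-9:u+10].astype(float);w=(s<110)*(110-s);yy,xx=np.mgrid[-9:10,-9:10];D.append(ray(c,u+(w*xx).sum()/w.sum(),v+(w*yy).sum()/w.sum(),.022,c['T']))
a,b=D;print(a,b,(a+b)/2,np.linalg.norm(a-b),np.degrees(np.arctan2(*(a-b)[[1,0]])))
X=R.from_rotvec(c['o']['tcp_rot']).as_matrix()[:,0];print('toolx',np.degrees(np.arctan2(X[1],X[0])))
E
```

```text
cap ctr 0.47671252489089966 -0.22031092643737793 0.04918394237756729 ((0.4767088294029236, -0.22040259838104248), (0.09783850610256195, 0.09797549247741699), 178.18734741210938)
[ 0.43945768 -0.20147656  0.022     ] [ 0.51418336 -0.24002602  0.022     ] [ 0.47682052 -0.22075129  0.022     ] 0.08408321868148348 152.71170897805243
toolx 61.72542051131916
```

Request:
step_arm(
  moves=[
    {"slide": [-0.0004,0.0004,-0.05],"delta_rot": [0,0,1],"fingers": 0.085},
    {"slide": [-0.0004,0.0004,-0.09],"delta_rot": [0,0,1],"fingers": 0.085},
    {"slide": [-0.0004,0.0004,-0.118],"delta_rot": [0,0,1],"fingers": 0.085},
    {"slide": [-0.0004,0.0004,-0.118],"delta_rot": [0,0,1],"fingers": 0.085},
    {"slide": [-0.0004,0.0004,-0.118],"delta_rot": [0,0,1],"fingers": 0.085},
  ],
)

```text
time: 2.82
position: [0.4772, -0.2205, 0.0242]
tcp_rot: [2.681, 1.636, 0.001]
wrist_force: [-0.2, -0.5, -0.3]
finger_gap: 0.0848
```

```bash
python3 - <<'E'
from h import *
c=grabw('w2');o=c['o'];print(o['time'],o['position'],o['wrist_force'])
E
```

```text
2.825 [ 0.47721922 -0.22053866  0.02421103] [-0.17036912 -0.53448809 -0.31812765]
```

View pics/w2.png

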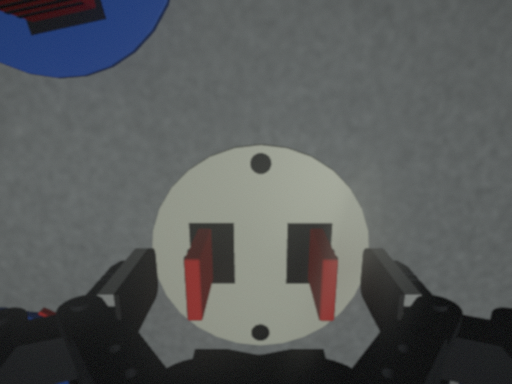

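The fingers stand either side of both tabs, centred at column ~261 and with tab tops at about (193,285) and (330,285). I'll close now.

Request:
step_arm(
  moves=[
    {"slide": [0,0,0],"delta_rot": [0,0,0],"fingers": 0.03},
    {"slide": [0,0,0],"delta_rot": [0,0,0],"fingers": 0.03},
    {"slide": [0,0,0],"delta_rot": [0,0,0],"fingers": 0.03},
    {"slide": [0,0,0],"delta_rot": [0,0,0],"fingers": 0.03},
    {"slide": [0,0,0],"delta_rot": [0,0,0],"fingers": 0.03},
    {"slide": [0,0,0],"delta_rot": [0,0,0],"fingers": 0.03},
    {"slide": [0,0,0],"delta_rot": [0,0,0],"fingers": 0.03},
    {"slide": [0,0,0],"delta_rot": [0,0,0],"fingers": 0.03},
  ],
)

```text
time: 3.88
position: [0.4774, -0.2207, 0.0254]
tcp_rot: [2.68, 1.635, 0.002]
wrist_force: [-3.7, 1.2, 24.7]
finger_gap: 0.0356
```

```bash
python3 - <<'E'
from h import *
c=grabw('w3');o=c['o'];print(o['time'],o['position'],o['wrist_force'],o['finger_gap'])
E
```

```text
3.875 [ 0.47738395 -0.22070919  0.02539004] [-3.65693721  1.21929062 24.67628053] 0.0356309417212097
```

View pics/w3.png

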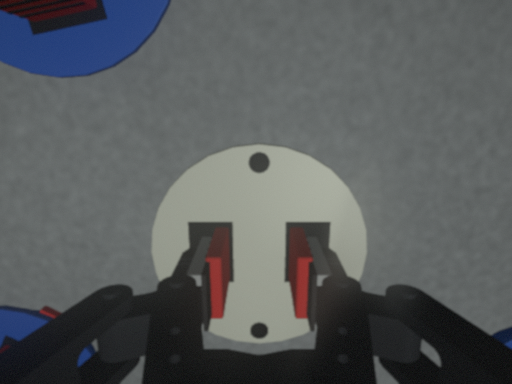

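Both tabs are pinched fully in (front edges at about (215,285) and (302,285)). The upward 25 N suggests the pads' downward swing is pressing the cap on the counter. I'll lift it.

Request:
step_arm(
  moves=[
    {"slide": [0,0,0.005],"delta_rot": [0,0,0],"fingers": 0.03},
    {"slide": [0,0,0.01],"delta_rot": [0,0,0],"fingers": 0.03},
    {"slide": [0,0,0.03],"delta_rot": [0,0,0],"fingers": 0.03},
    {"slide": [0,0,0.06],"delta_rot": [0,0,0],"fingers": 0.03},
    {"slide": [0,0,0.1],"delta_rot": [0,0,0],"fingers": 0.03},
    {"slide": [0,0,0.13],"delta_rot": [0,0,0],"fingers": 0.03},
    {"slide": [0,0,0.13],"delta_rot": [0,0,0],"fingers": 0.03},
    {"slide": [0,0,0.13],"delta_rot": [0,0,0],"fingers": 0.03},
    {"slide": [0,0,0.13],"delta_rot": [0,0,0],"fingers": 0.03},
  ],
)

```text
time: 5.05
position: [0.4764, -0.2201, 0.1521]
tcp_rot: [-2.68, -1.635, 0.001]
wrist_force: [-0.1, -0.3, -0.6]
finger_gap: 0.0346
```

```bash
python3 - <<'E'
from h import *
c=grabw('w4');o=c['o'];print(o['time'],o['position'],o['wrist_force'],o['ft_torque'],o['finger_gap'])
im=c['pixels'];g=cv2.cvtColor(im,cv2.COLOR_RGB2GRAY)
E
```

```text
5.05 [ 0.47643681 -0.22009866  0.15214869] [-0.05733655 -0.30650637 -0.61363381] [-0.02849949 -0.00765539 -0.00401053] 0.034640313813255705
```

View pics/w4.png

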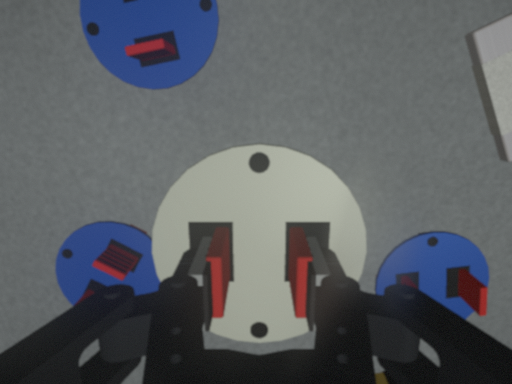

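```bash
cat > capt.py <<'E'
from h import *
import sys
def capt(f,z=0.0034):
    c=pickle.load(open(f'pics/{f}.pkl','rb'));im=c['pixels'];T=np.array(c['tool_from_camera'])
    g=cv2.cvtColor(im,cv2.COLOR_RGB2GRAY);D=[]
    for (u,v) in((259,162),(260,330)):
        s=g[v-14:v+15,u-14:u+15].astype(float);m=s<110
        n,l,st,ce=cv2.connectedComponentsWithStats(m.astype(np.uint8))
        i=l[14,14]; w=(l==i)*(110-s);yy,xx=np.mgrid[-14:15,-14:15];p=(u+(w*xx).sum()/w.sum(),v+(w*yy).sum()/w.sum());D.append(ray(c,*p,z,T));print(f,np.round(p,2),st[i,4])
    a,b=D;print('dots mid',(a+b)/2,np.linalg.norm(a-b),'axis rel tool y deg',np.degrees(np.arctan2((b-a)[0],(b-a)[1])))
    hsv=cv2.cvtColor(im,cv2.COLOR_RGB2HSV);m=((hsv[...,1]<60)&(hsv[...,2]>150)).astype(np.uint8);m[:,440:]=0
    cs,_=cv2.findContours(m,cv2.RETR_EXTERNAL,cv2.CHAIN_APPROX_NONE);k=max(cs,key=cv2.contourArea);h=cv2.convexHull(k)
    P=np.array([ray(c,*p[0],z,T)[:2] for p in h]);print('ell',cv2.fitEllipse(P.astype(np.float32)))
for f in sys.argv[1:]: capt(f)
E
python3 capt.py w3 w4
```

```text
w3 [258.68 162.  ] 324
w3 [258.85 330.17] 234
dots mid [-0.00085142 -0.00050314  0.0034    ] 0.08412292666597569 axis rel tool y deg 0.061047377325510764
ell ((-0.0007381559116765857, -0.0011423863470554352), (0.09739406406879425, 0.09770863503217697), 74.38834381103516)
w4 [258.73 162.04] 312
w4 [258.8  329.69] 223
dots mid [-0.00085094 -0.0006363   0.0034    ] 0.08382910543688131 axis rel tool y deg 0.03163477673911916
ell ((-0.0007812504190951586, -0.0010691829957067966), (0.09771306067705154, 0.09793417900800705), 68.55968475341797)
```

Request:
step_arm(
  moves=[
    {"slide": [0.02,0.03,0.03],"delta_rot": [0,0,-4],"fingers": 0.03},
    {"slide": [0.204,0.369,0.058],"delta_rot": [0,0,-7.8],"fingers": 0.03},
    {"slide": [0.204,0.369,0.058],"delta_rot": [0,0,-7.8],"fingers": 0.03},
    {"slide": [0.204,0.369,0.058],"delta_rot": [0,0,-7.8],"fingers": 0.03},
    {"slide": [0.204,0.369,0.058],"delta_rot": [0,0,-7.8],"fingers": 0.03},
    {"slide": [0.204,0.369,0.058],"delta_rot": [0,0,-7.8],"fingers": 0.03},
    {"slide": [0.204,0.369,0.058],"delta_rot": [0,0,-7.8],"fingers": 0.03},
    {"slide": [0.204,0.369,0.058],"delta_rot": [0,0,-7.8],"fingers": 0.03},
    {"slide": [0.204,0.369,0.058],"delta_rot": [0,0,-7.8],"fingers": 0.03},
    {"slide": [0.204,0.369,0.058],"delta_rot": [0,0,-7.8],"fingers": 0.03},
    {"slide": [0.204,0.369,0.058],"delta_rot": [0,0,-7.8],"fingers": 0.03},
    {"slide": [0.204,0.369,0.058],"delta_rot": [0,0,-7.8],"fingers": 0.03},
    {"slide": [0.204,0.369,0.058],"delta_rot": [0,0,-7.8],"fingers": 0.03},
  ],
)

```text
time: 6.72
position: [0.6808, 0.1482, 0.2115]
tcp_rot: [2.787, 1.449, 0.0]
wrist_force: [0.3, -0.4, -1.1]
finger_gap: 0.0354
```

```bash
python3 - <<'E'
from h import *
c=grabw('w5');o=c['o'];print(o['time'],o['position'],o['wrist_force'],o['finger_gap'])
X=R.from_rotvec(o['tcp_rot']).as_matrix();print(X.round(3),np.degrees(np.arctan2(X[1,1],X[0,1])))
grab('scene','scene1');grab('top','top1')
E
```

```text
6.725 [0.68082731 0.14821649 0.21150251] [ 0.27674355 -0.38556672 -1.11719152] 0.035375242164176875
[[ 0.574  0.819  0.   ]
 [ 0.819 -0.574  0.   ]
 [ 0.     0.    -1.   ]] -35.05359438843062
```

View pics/w5.png

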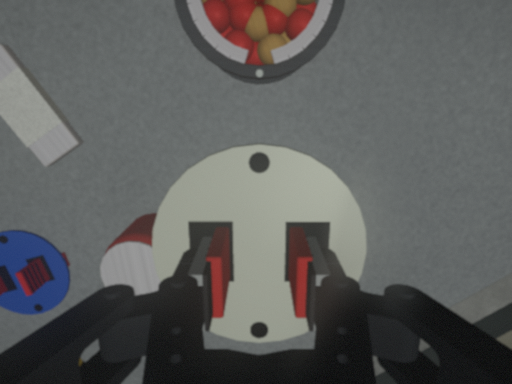

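View pics/top1.png

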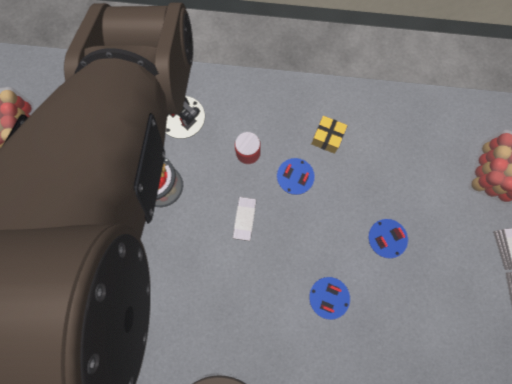

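The canister's near half is at the top, with one notch dot at (260,73). I'll move back a little higher to get the whole mouth in view.

Request:
step_arm(
  moves=[
    {"slide": [-0.047,0.033,0.07],"delta_rot": [0,0,0],"fingers": 0.03},
    {"slide": [-0.047,0.033,0.07],"delta_rot": [0,0,0],"fingers": 0.03},
    {"slide": [-0.047,0.033,0.07],"delta_rot": [0,0,0],"fingers": 0.03},
    {"slide": [-0.047,0.033,0.07],"delta_rot": [0,0,0],"fingers": 0.03},
    {"slide": [-0.047,0.033,0.07],"delta_rot": [0,0,0],"fingers": 0.03},
  ],
)

```text
time: 7.5
position: [0.6341, 0.181, 0.2796]
tcp_rot: [-2.787, -1.449, 0.003]
wrist_force: [-0.7, -0.5, -1.1]
finger_gap: 0.0353
```

```bash
python3 - <<'E'
from h import *
c=grabw('w6');o=c['o'];print(o['time'],o['position'],o['wrist_force'],o['finger_gap'])
X=R.from_rotvec(o['tcp_rot']).as_matrix();print(X.round(3),np.degrees(np.arctan2(X[1,1],X[0,1])))
cv2.imwrite('pics/w6_a.png',cv2.resize(c['pixels'][0:150,160:360,::-1],None,fx=4,fy=4,interpolation=cv2.INTER_CUBIC))
E
```

```text
7.5 [0.63413373 0.18101679 0.2796301 ] [-0.66641159 -0.48280473 -1.09608625] 0.03526184960335315
[[ 0.574  0.819 -0.002]
 [ 0.819 -0.574 -0.   ]
 [-0.002 -0.001 -1.   ]] -35.057080531865424
```

View pics/w6_a.png

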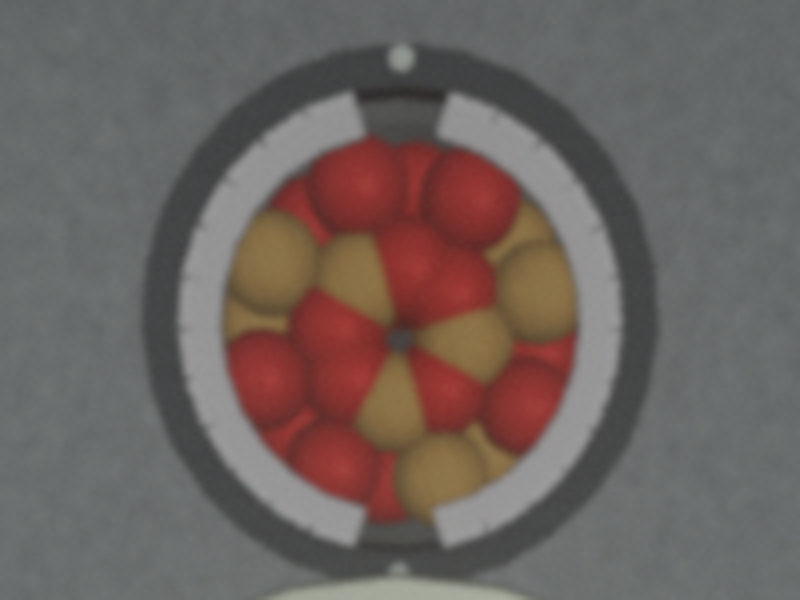

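The mouth is fully visible, centred near (260,80). The notches and dots are at about (260,14) and (260,142), in line with the cap's lugs.

```bash
python3 - <<'E'
from h import *
c=pickle.load(open('pics/w6.pkl','rb'));im=c['pixels'];g=cv2.GaussianBlur(cv2.cvtColor(im,cv2.COLOR_RGB2GRAY),(3,3),0);hsv=cv2.cvtColor(im,cv2.COLOR_RGB2HSV)
m=((hsv[...,1]<40)&(g>120)).astype(np.uint8);m[140:]=0
n,l,st,ce=cv2.connectedComponentsWithStats(m)
big=[i for i in range(1,n) if st[i,4]>300];print(st[big])
lip=np.isin(l,big).astype(np.uint8)
P=np.argwhere(lip)[:,::-1];W=np.array([ray(c,*p,.1,c['T'])[:2] for p in P])
h=cv2.convexHull(W.astype(np.float32));e=cv2.fitEllipse(h);print('outer',e)
def circ(Q):
    A=np.c_[2*Q,np.ones(len(Q))];s=np.linalg.lstsq(A,(Q**2).sum(1),rcond=None)[0];return s[:2],np.sqrt(s[2]+s[:2]@s[:2])
cen=np.array(e[0])
r=np.linalg.norm(W-cen,axis=1);th=np.arctan2(*(W-cen)[:,::-1].T)
# inner/outer per angle bins
In=[];Ou=[]
for k in np.arange(-180,180,6):
    s=np.abs(np.degrees(th)-k)<2.5
    if s.sum()>4: 
        i=np.where(s)[0];In.append(W[i[r[i].argmin()]]);Ou.append(W[i[r[i].argmax()]])
print('in',circ(np.array(In)),'out',circ(np.array(Ou)),len(In))
d=np.degrees(th)%180
for q in (0,1):
    # gaps
    a=np.sort(np.degrees(th)); gp=np.diff(np.r_[a,a[0]+360]); ii=np.argsort(gp)[-2:]
print('gaps',[(a[i],a[i]+gp[i],a[i]+gp[i]/2) for i in ii])
D=[]
for u,v in((260,14),(260,142)):
    s=g[v-5:v+5,u-6:u+7];yy,xx=np.mgrid[v-5:v+5,u-6:u+7];w=np.clip(s.astype(float)-105,0,None)
    if v>100:w[(yy>=143)]=0
    p=((w*xx).sum()/w.sum(),(w*yy).sum()/w.sum());D.append(ray(c,*p,.1,c['T']));print(p)
a,b=D;print('dots',a,b,(a+b)/2,np.linalg.norm(a-b),np.degrees(np.arctan2(*(b-a)[[1,0]])))
print(ray(c,0,0,.1,c['T']))
E
python3 capt.py w6
```

```text
[[ 205   24   46  112 1423]
 [ 269   24   46  112 1436]
 [  26  107   54   33 1045]]
outer ((0.5322369933128357, 0.15770727396011353), (0.12475227564573288, 0.2633204758167267), 154.01268005371094)
in (array([0.52439256, 0.12412155]), np.float64(0.06814662344433534)) out (array([0.52397153, 0.15483656]), np.float64(0.11699338613570229)) 18
gaps [(np.float64(-102.64441267834546), np.float64(25.82298036359323), np.float64(-38.410716157376115)), (np.float64(103.33203078523562), np.float64(239.40968512013632), np.float64(171.37085795268598))]
(np.float64(259.9075630252101), np.float64(13.724089635854341))
(np.float64(259.2705882352941), np.float64(141.7058823529412))
dots [0.52088676 0.25989876 0.1       ] [0.60904054 0.19745304 0.1       ] [0.56496365 0.2286759  0.1       ] 0.10803035125014962 -35.31271189203934
[0.3866752 0.0869849 0.1      ]
w6 [258.77 162.06] 316
w6 [258.84 329.67] 229
dots mid [-0.00093967 -0.00050677  0.0034    ] 0.08381453692889387 axis rel tool y deg 0.032041154972159265
ell ((-0.0009682014351710677, -0.0009712586179375648), (0.09729130566120148, 0.09789414703845978), 52.99494171142578)
```

```bash
python3 - <<'E'
from h import *
c=pickle.load(open('pics/w6.pkl','rb'));im=c['pixels'];g=cv2.GaussianBlur(cv2.cvtColor(im,cv2.COLOR_RGB2GRAY),(3,3),0);hsv=cv2.cvtColor(im,cv2.COLOR_RGB2HSV)
m=((hsv[...,1]<40)&(g>120)).astype(np.uint8);m[140:]=0;m[:,:190]=0
n,l,st,ce=cv2.connectedComponentsWithStats(m);big=[i for i in range(1,n) if st[i,4]>300]
lip=np.isin(l,big).astype(np.uint8)
W=np.array([ray(c,*p,.1,c['T'])[:2] for p in np.argwhere(lip)[:,::-1]])
e=cv2.fitEllipse(cv2.convexHull(W.astype(np.float32)));print('outer',e)
def circ(Q):
    A=np.c_[2*Q,np.ones(len(Q))];s=np.linalg.lstsq(A,(Q**2).sum(1),rcond=None)[0];return s[:2],np.sqrt(s[2]+s[:2]@s[:2])
d=W-np.array(e[0]);r=np.hypot(*d.T);th=np.degrees(np.arctan2(d[:,1],d[:,0]));In=[];Ou=[]
for k in range(-180,180,6):
    i=np.where(np.abs(th-k)<2.5)[0]
    if len(i)>8: In.append(W[i[r[i].argmin()]]);Ou.append(W[i[r[i].argmax()]])
print('in',circ(np.array(In)),'out',circ(np.array(Ou)))
a=np.sort(th);gp=np.diff(np.r_[a,a[0]+360]);print([(a[i],a[i]+gp[i]/2,gp[i]) for i in np.argsort(gp)[-2:]])
# dark collar outer
E
```

```text
outer ((0.5656872391700745, 0.22811105847358704), (0.09740781038999557, 0.0976792424917221), 156.3285369873047)
in (array([0.5655512, 0.2281708]), np.float64(0.040213331882692084)) out (array([0.56567063, 0.22811286]), np.float64(0.04874979198107239))
[(np.float64(132.98400282980887), np.float64(144.66214256105377), np.float64(23.356279462489795)), (np.float64(-46.9896562786097), np.float64(-35.27799503577026), np.float64(23.423322485678888))]
```

Request:
step_arm(
  moves=[
    {"slide": [-0.0673,0.0474,-0.05],"delta_rot": [0,0,-0.25],"fingers": 0.03},
    {"slide": [-0.0673,0.0474,-0.05],"delta_rot": [0,0,-0.25],"fingers": 0.03},
    {"slide": [-0.0673,0.0474,-0.1],"delta_rot": [0,0,-0.25],"fingers": 0.03},
    {"slide": [-0.0673,0.0474,-0.13],"delta_rot": [0,0,-0.25],"fingers": 0.03},
    {"slide": [-0.0673,0.0474,-0.147],"delta_rot": [0,0,-0.25],"fingers": 0.03},
    {"slide": [-0.0673,0.0474,-0.147],"delta_rot": [0,0,-0.25],"fingers": 0.03},
    {"slide": [-0.0673,0.0474,-0.147],"delta_rot": [0,0,-0.25],"fingers": 0.03},
    {"slide": [-0.0673,0.0474,-0.147],"delta_rot": [0,0,-0.25],"fingers": 0.03},
  ],
)

```text
time: 8.55
position: [0.567, 0.2292, 0.1355]
tcp_rot: [2.79, 1.444, 0.003]
wrist_force: [0.1, 0.4, -1.5]
finger_gap: 0.0353
```

```bash
cat > st.py <<'E'
from h import *
o=manip.get_obs();X=R.from_rotvec(o['tcp_rot']).as_matrix();print(o['time'],o['position'].round(5),'F',o['wrist_force'].round(2),'M',o['ft_torque'].round(3),'gap',o['finger_gap'],'yaw_y',np.degrees(np.arctan2(X[1,1],X[0,1])).round(2),X[:,2].round(4))
E
python3 st.py; python3 - <<'E'
from h import *
c=grabw('w7');s=grab('scene','scene2')
cv2.imwrite('pics/s2_a.png',cv2.resize(s['pixels'][190:300,320:420,::-1],None,fx=5,fy=5,interpolation=cv2.INTER_CUBIC))
E
```

```text
8.55 [0.56704 0.22916 0.13549] F [ 0.09  0.45 -1.48] M [-0.007  0.     0.012] gap 0.03530534491343416 yaw_y -35.27 [ 1.9e-03  6.0e-04 -1.0e+00]
```

View pics/w7.png

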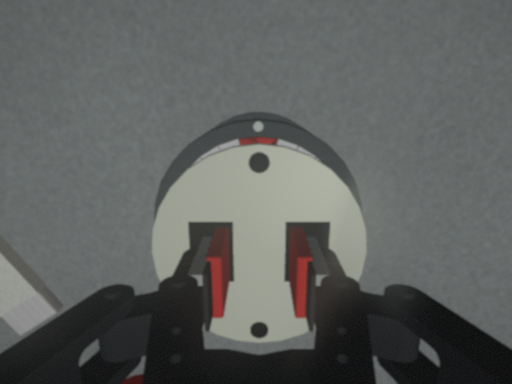

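View pics/s2_a.png

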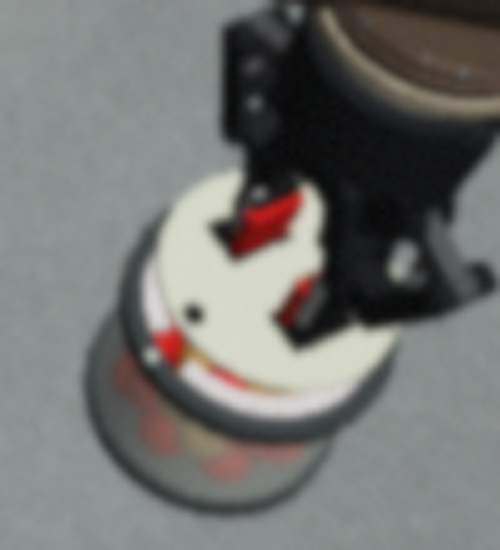

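The cap hangs over the mouth, with the lug dot at (259,162) in line with the notch dot at (258,126). Lowering it gently.

Request:
step_arm(
  moves=[
    {"slide": [-0.0002,-0.0007,-0.003],"delta_rot": [0,0,0],"fingers": 0.03},
    {"slide": [-0.0002,-0.0007,-0.006],"delta_rot": [0,0,0],"fingers": 0.03},
    {"slide": [-0.0002,-0.0007,-0.008],"delta_rot": [0,0,0],"fingers": 0.03},
    {"slide": [-0.0002,-0.0007,-0.01],"delta_rot": [0,0,0],"fingers": 0.03},
    {"slide": [-0.0002,-0.0007,-0.012],"delta_rot": [0,0,0],"fingers": 0.03},
    {"slide": [-0.0002,-0.0007,-0.0125],"delta_rot": [0,0,0],"fingers": 0.03},
    {"slide": [-0.0002,-0.0007,-0.0125],"delta_rot": [0,0,0],"fingers": 0.03},
  ],
)

```text
time: 9.52
position: [0.5663, 0.2284, 0.1218]
tcp_rot: [-2.79, -1.444, -0.0]
wrist_force: [1.0, 0.3, -1.4]
finger_gap: 0.0355
```

```bash
python3 st.py
```

```text
9.525 [0.56635 0.22838 0.1218 ] F [ 0.95  0.28 -1.43] M [-0.025 -0.013 -0.044] gap 0.03552423893806062 yaw_y -35.27 [ 0.e+00  1.e-04 -1.e+00]
```

Request:
step_arm(
  moves=[
    {"slide": [0.0002,0,-0.0015],"delta_rot": [0,0,0],"fingers": 0.03},
    {"slide": [0.0002,0,-0.003],"delta_rot": [0,0,0],"fingers": 0.03},
    {"slide": [0.0002,0,-0.004],"delta_rot": [0,0,0],"fingers": 0.03},
    {"slide": [0.0002,0,-0.005],"delta_rot": [0,0,0],"fingers": 0.03},
    {"slide": [0.0002,0,-0.005],"delta_rot": [0,0,0],"fingers": 0.03},
  ],
)

```text
time: 10.15
position: [0.5665, 0.2284, 0.1167]
tcp_rot: [-2.79, -1.444, 0.0]
wrist_force: [-0.3, -0.0, -0.5]
finger_gap: 0.0353
```

```bash
python3 st.py
```

```text
10.15 [0.56651 0.22838 0.11671] F [-0.32 -0.02 -0.53] M [-0.041  0.029  0.006] gap 0.03527033924517592 yaw_y -35.27 [-1.e-04  0.e+00 -1.e+00]
```

No contact yet, with the lugs about 3 mm below the lip top. Continuing.

Request:
step_arm(
  moves=[
    {"slide": [0,0,-0.0015],"delta_rot": [0,0,0],"fingers": 0.03},
    {"slide": [0,0,-0.003],"delta_rot": [0,0,0],"fingers": 0.03},
    {"slide": [0,0,-0.0045],"delta_rot": [0,0,0],"fingers": 0.03},
    {"slide": [0,0,-0.006],"delta_rot": [0,0,0],"fingers": 0.03},
    {"slide": [0,0,-0.007],"delta_rot": [0,0,0],"fingers": 0.03},
    {"slide": [0,0,-0.0075],"delta_rot": [0,0,0],"fingers": 0.03},
    {"slide": [0,0,-0.0075],"delta_rot": [0,0,0],"fingers": 0.03},
  ],
)

```text
time: 11.02
position: [0.5666, 0.2284, 0.1093]
tcp_rot: [-2.79, -1.444, -0.0]
wrist_force: [-0.1, 0.5, -0.4]
finger_gap: 0.035
```

```bash
python3 st.py
```

```text
11.025 [0.56656 0.22836 0.10932] F [-0.13  0.55 -0.44] M [ 0.001  0.031 -0.017] gap 0.03500690501499785 yaw_y -35.27 [ 1.e-04  1.e-04 -1.e+00]
```

Request:
step_arm(
  moves=[
    {"slide": [0,0,-0.0005],"delta_rot": [0,0,0],"fingers": 0.03},
    {"slide": [0,0,-0.001],"delta_rot": [0,0,0],"fingers": 0.03},
    {"slide": [0,0,-0.0015],"delta_rot": [0,0,0],"fingers": 0.03},
    {"slide": [0,0,-0.002],"delta_rot": [0,0,0],"fingers": 0.03},
    {"slide": [0,0,-0.002],"delta_rot": [0,0,0],"fingers": 0.03},
    {"slide": [0,0,-0.002],"delta_rot": [0,0,0],"fingers": 0.03},
  ],
)

```text
time: 11.78
position: [0.5666, 0.2284, 0.1078]
tcp_rot: [2.79, 1.444, 0.001]
wrist_force: [-2.1, -1.3, 4.5]
finger_gap: 0.035
```

```bash
python3 st.py
```

```text
11.775 [0.56659 0.22839 0.10784] F [-2.15 -1.27  4.54] M [-0.149  0.306  0.033] gap 0.03504566871775118 yaw_y -35.26 [ 5.e-04  1.e-04 -1.e+00]
```

Request:
step_arm(
  moves=[
    {"slide": [0,0,-0.0004],"delta_rot": [0,0,0],"fingers": 0.03},
    {"slide": [0,0,-0.0008],"delta_rot": [0,0,0],"fingers": 0.03},
    {"slide": [0,0,-0.0008],"delta_rot": [0,0,0],"fingers": 0.03},
    {"slide": [0,0,-0.0008],"delta_rot": [0,0,0],"fingers": 0.03},
  ],
)

```text
time: 12.28
position: [0.5666, 0.2284, 0.1077]
tcp_rot: [2.79, 1.444, 0.002]
wrist_force: [-5.0, -2.0, 12.4]
finger_gap: 0.0352
```

```bash
python3 st.py; python3 - <<'E'
from h import *
c=grabw('w8');s=grab('scene','scene3')
cv2.imwrite('pics/s3_a.png',cv2.resize(s['pixels'][190:300,320:420,::-1],None,fx=5,fy=5,interpolation=cv2.INTER_CUBIC))
E
```

```text
12.275 [0.56663 0.22837 0.10773] F [-5.02 -2.04 12.44] M [-0.377  0.735 -0.034] gap 0.03521728829564379 yaw_y -35.26 [ 1.e-03  2.e-04 -1.e+00]
```

View pics/w8.png

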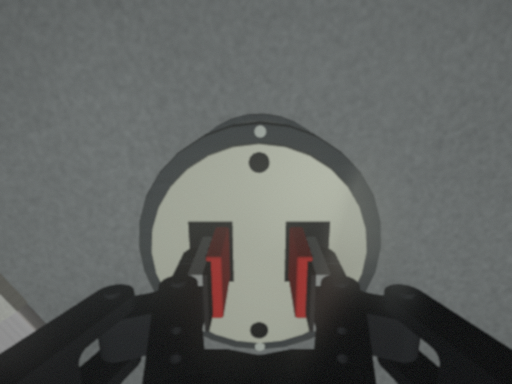

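View pics/s3_a.png

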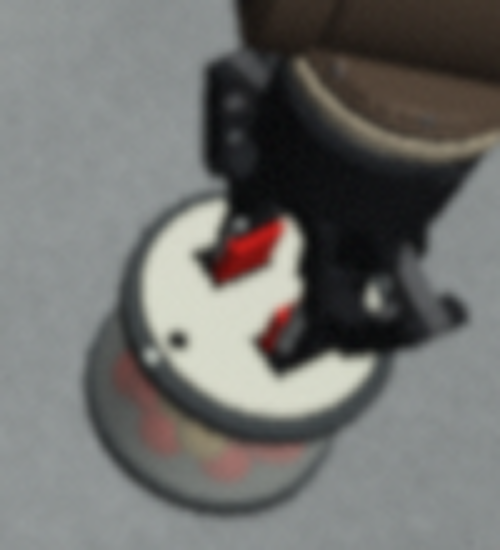

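The flange lies evenly inside the collar (rim gap left 140–153, right 366–381) and is held by 12 N contact; the lug and notch dots line up. Now I'll release the tabs.

Request:
step_arm(
  moves=[
    {"slide": [0,0,0],"delta_rot": [0,0,0],"fingers": 0.045},
    {"slide": [0,0,0],"delta_rot": [0,0,0],"fingers": 0.055},
    {"slide": [0,0,0],"delta_rot": [0,0,0],"fingers": 0.065},
    {"slide": [0,0,0],"delta_rot": [0,0,0],"fingers": 0.08},
    {"slide": [0,0,0],"delta_rot": [0,0,0],"fingers": 0.08},
    {"slide": [0,0,0],"delta_rot": [0,0,0],"fingers": 0.08},
    {"slide": [0,0,0],"delta_rot": [0,0,0],"fingers": 0.08},
  ],
)

```text
time: 13.25
position: [0.5666, 0.2284, 0.1066]
tcp_rot: [-2.79, -1.444, -0.0]
wrist_force: [0.3, 0.2, 0.1]
finger_gap: 0.08
```

```bash
python3 st.py; python3 - <<'E'
from h import *
c=grabw('w9')
E
```

```text
13.25 [0.56655 0.22838 0.10656] F [0.35 0.23 0.12] M [-0.007  0.01  -0.001] gap 0.07996056882441917 yaw_y -35.26 [ 1.e-04  1.e-04 -1.e+00]
```

View pics/w9.png

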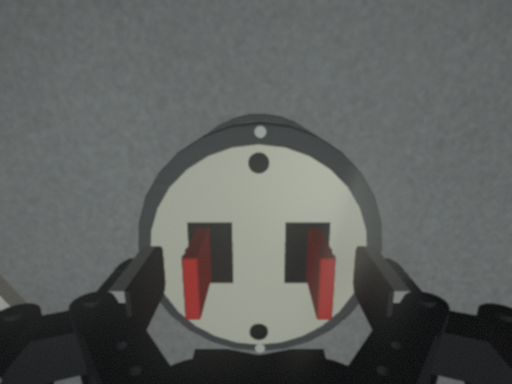

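Both tabs have sprung out, with front edges at about (191,285) and (326,285), as in the relaxed view before the grasp. Retreating straight up.

Request:
step_arm(
  moves=[
    {"slide": [0,0,0.02],"delta_rot": [0,0,0],"fingers": 0.083},
    {"slide": [0,0,0.05],"delta_rot": [0,0,0],"fingers": 0.083},
    {"slide": [0,0,0.1],"delta_rot": [0,0,0],"fingers": 0.083},
    {"slide": [0,0,0.12],"delta_rot": [0,0,0],"fingers": 0.083},
    {"slide": [0,0,0.12],"delta_rot": [0,0,0],"fingers": 0.083},
    {"slide": [0,0,0.12],"delta_rot": [0,0,0],"fingers": 0.083},
    {"slide": [0,0,0.12],"delta_rot": [0,0,0],"fingers": 0.083},
  ],
)

```text
time: 14.18
position: [0.5662, 0.2283, 0.2252]
tcp_rot: [-2.79, -1.444, 0.003]
wrist_force: [-0.0, 0.3, 0.1]
finger_gap: 0.0829
```

```bash
python3 st.py; python3 - <<'E'
from h import *
c=grabw('w10');s=grab('scene','scene4')
cv2.imwrite('pics/s4_a.png',cv2.resize(s['pixels'][190:300,320:420,::-1],None,fx=5,fy=5,interpolation=cv2.INTER_CUBIC))
im=c['pixels'];hsv=cv2.cvtColor(im,cv2.COLOR_RGB2HSV);m=((hsv[...,1]<60)&(hsv[...,2]>150)).astype(np.uint8)
cs,_=cv2.findContours(m,cv2.RETR_EXTERNAL,cv2.CHAIN_APPROX_NONE);k=max(cs,key=cv2.contourArea);h=cv2.convexHull(k)
P=np.array([ray(c,*p[0],.104,c['T'])[:2] for p in h]);print(cv2.fitEllipse(P.astype(np.float32)))
E
```

```text
14.175 [0.5662  0.22825 0.2252 ] F [-0.02  0.3   0.14] M [0.03  0.038 0.017] gap 0.08287089460122607 yaw_y -35.27 [-1.9e-03 -5.0e-04 -1.0e+00]
((0.5653592944145203, 0.22791904211044312), (0.09732896834611893, 0.09744518250226974), 169.01905822753906)
```

View pics/w10.png

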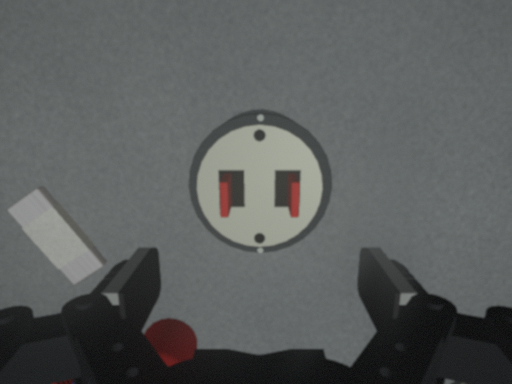

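View pics/s4_a.png

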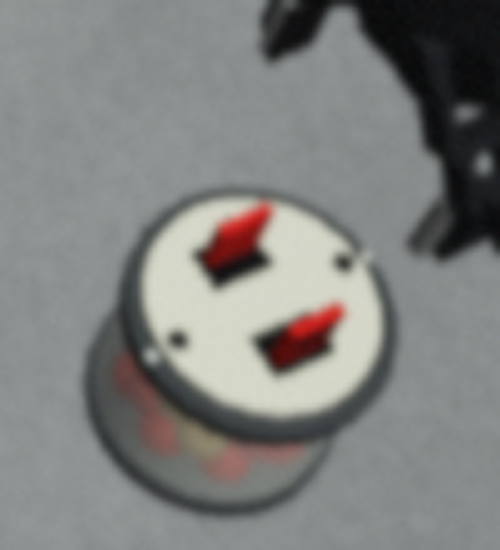

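View pics/scene4.png

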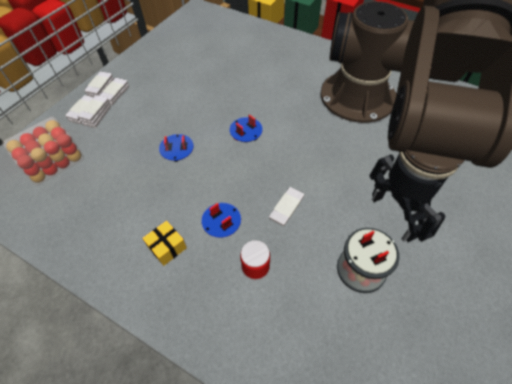

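The cap sits concentric in the collar at (260,186), both tabs are out, and the bar, tin and gift are where they were. The measured cap centre is (0.5654, 0.2279) against the mouth at (0.5656, 0.2281). I'll hand the job in.

```bash
python3 -c "
from station import manip
print(manip.job_done())"
```

```text
the job is handed in; nothing more can be done
None
```

The white cap is on the canister, and I handed the job in at about 14.2 s of the 51 s allowed. I pinched both tabs, lifted the cap and used the wrist camera to find the mouth centre and the notches (about −35.3°). The lugs dropped straight in without any searching by touch. I pressed the cap down with about 12 N, let the tabs spring out and moved the arm clear.

**Last checks:**
- **Position:** the cap centre measured within 0.4 mm of the mouth axis, using the same camera for both. The flange looks even inside the collar.
- **Height:** the seat came out about 0.3 mm above the rim level, worked out from the tool height at contact. I did not measure it directly after release.
- **Tabs:** both look fully out in the wrist and scene views.
- **Contact:** the gripper is clear of everything, with wrist force near zero.
- **Other objects:** the bar, tin, gift box and blue look-alikes appear unmoved in the scene view.

**Readings that didn't match or were higher than expected:**
- **Finger opening:** it read about 35 mm with the tabs pinched, against the 40 mm given. The pictures showed the tabs fully in.
- **Force while closing:** there was a brief 25 N upward force on the wrist as the fingers closed on the cap at the counter. It was gone after the lift.

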